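# Prop up the recipe board and hold the clip open on its edge

### The job

Swing the recipe board's blue leg out until it snaps into its end detent. Then pick up the red spring clip by its handles, squeeze it fully open, and finish holding it, level and straight on, with the gaping jaws around the board's free upright edge about halfway up and not touching the board, so that I can slip a new recipe sheet in: do not let go or let it close. Leave the tins, teapot, coffee press and egg cups where they stand.

Things in the scene. Friction and masses are not known exactly. Their poses are not given: they have to be found in the camera images.
- stand: Recipe stand, fixed: wooden foot 50 x 180 x 12 mm (x, y, z), on it an upright pale board 5 mm thick (x), 160 mm wide (y), from 12 to 120 mm above the counter, paper card on its front. Origin: centre of the foot's underside, under the board's middle. x points from the front (card) to the back, where the leg is; z up. The leg's hinge bracket is at the +y end; the -y upright edge is free.
- edge (a point): Middle of the board's free upright edge (in the stand's frame x = 0, y = -80 mm, z = 66 mm). The board extends from here along the stand's +y axis.
- leg (a joint): Angle (rad) of the blue leg behind the board. 0: folded, parallel to the board, pointing along the stand's -y. It swings counter-clockwise seen from above to its end stop at 1.57, along the stand's +x. At small angles it stays where left; from about 0.6 a spring catch resists, up to 4 N at the dowel, to a crest at 1.25. Just below the crest it springs back; past it, it snaps to 1.57 and stays.
- leg_grip (a point): Top centre of the round upright dark dowel at the free end of the leg, the place to grip or push: dowel diameter 14 mm, 165 mm high above the counter, so that its upper 45 mm stand above the board's top. It lies 95 mm from the hinge axis. The leg panel itself is 8 mm thick and reaches up to 58 mm above the counter.
- leg_hinge (a point): Point on the leg's vertical hinge axis, 165 mm above the counter (in the stand's frame x = 30 mm, y = 65 mm).
- clip: Red spring clip, loose, lying on its side: 26 mm high, 127 mm long, about 50 g. Origin: on the hinge axis, at the underside (13 mm below mid height). x points to the jaws, z up along the hinge axis; symmetric about its x-z plane. Jaws reach to x = +73 mm, handles back to x = -54 mm, all 7 mm thick bars as high as the clip. The steel hub, 12 mm in diameter, is the bottom of the gape.
- clip_handles (a point): Place to squeeze: midway between the handles, 35 mm behind the hinge axis, at mid height. At rest the handles spread backwards, about 45 mm over their outer faces here and 55 mm at their ends. Squeezing here opens the jaws: about 6 N to begin, 10 N to keep at the hard stop, where the handles are parallel, 27 mm over their outer faces.
- clip_jaws (a point): On the clip's middle plane, 67 mm ahead of the hinge axis at mid height: where the jaw tips meet when closed. Fully open they gape about 33 mm here, and 36 mm at 45 mm ahead of the hinge.
- clip_a (a joint): Opening angle of the clip's half on its +y side, rad: 0 closed, 0.25 fully squeezed open.
- clip_b (a joint): The same for the other half; the two halves open equally.
- tin_big: Largest of three stacked steel tins: round, 110 mm diameter, 40 mm high, standing on the counter. Origin: centre of its underside.
- tin_mid: Middle tin, 94 mm diameter, 40 mm high, standing on the largest. Origin: centre of its underside.
- tin_small: Smallest tin, 80 mm diameter, 40 mm high, on top of the stack. Origin: centre of its underside.
- teapot: Blue ceramic teapot, body 140 mm diameter, 130 mm high with its knob, spout and handle reaching about 110 mm from the axis. Origin: centre of its underside.
- press: Empty glass coffee press, 104 mm diameter, 227 mm high, handle reaching 92 mm from the axis. Origin: centre of its underside.
- eggcup_a: Wooden egg cup, 48 mm diameter, 65 mm high. Origin: centre of its underside.
- eggcup_b: The second, equal egg cup.

How it is judged (in metres and radians):
On the way, in this order (a step that is already met when the one before it is completed fails the run):
1. the leg is swung out and seated in its end detent (value of joint leg above 1.48 rad), for 0.3 s.
2. the clip is lifted off the counter with its jaws spread wide (value of joint each of clip_a, clip_b above 0.19 rad and height (world z) of clip above 0.02 m and contact force between clip and table below 0.05 N), for 0.2 s.
At the end, for the whole second after the job is handed in: Leg past 1.48 rad; clip held still, off counter and board, level (0.25 rad), both halves past 0.19 rad; edge middle 10-60 mm ahead of its hinge, within 13 mm of its mid plane and 25 mm of its mid height, in line within 0.3 rad; bystanders within 30 mm of their starts (value of joint leg above 1.48 rad and value of joint each of clip_a, clip_b above 0.19 rad and x of edge in the frame of clip between 0.01 and 0.06 m and y of edge in the frame of clip between -0.013 and 0.013 m and z of edge in the frame of clip between -0.012 and 0.038 m and angle between clip's own z axis and vertical below 0.25 rad and angle between the x axis of clip and the y axis of stand, either way round below 0.3 rad and contact force between the fingers and clip above 2 N and contact force between clip and stand below 0.3 N and contact force between clip and table below 0.05 N and height (world z) of clip above 0.03 m and linear speed of clip below 0.03 m/s and distance of each of tin_big, tin_mid, tin_small, teapot, press, eggcup_a, eggcup_b from where it was at the start of the episode below 0.03 m); the arm keeps its last pose, push and grip.
It fails at once if a tin pushed away or knocked over (distance of any of tin_big, tin_mid, tin_small from where it was at the start of the episode above 0.03 m or angle between any of tin_big, tin_mid, tin_small's own z axis and vertical above 0.3 rad).
It fails at once if the teapot pushed away or knocked over (distance of teapot from where it was at the start of the episode above 0.03 m or angle between teapot's own z axis and vertical above 0.3 rad).
It fails at once if the coffee press pushed away or knocked over (distance of press from where it was at the start of the episode above 0.03 m or angle between press's own z axis and vertical above 0.3 rad).
It fails at once if an egg cup pushed away or knocked over (distance of any of eggcup_a, eggcup_b from where it was at the start of the episode above 0.03 m or angle between any of eggcup_a, eggcup_b's own z axis and vertical above 0.3 rad).
It also fails if it takes over 59 s, if anything falls off the work surface, if the arm or the gripper's body presses on something with over 40 N, if the wrist force passes 120 N, or if a joint passes its speed limit or range.

### The arm

A 6-joint arm with a two-finger parallel gripper is mounted at the origin on the work surface. World frame = base frame: x ahead of the robot, y to its left, z up, the work surface at z = 0. Lengths are in mm, angles in rad, forces in N, time in s.
With the tool pointing down it reaches from about 300 to 775 mm from the base axis. Payload 14.6 kg.
Tool frame: the origin (TCP) lies on the centre line of the jaws, within the pads' length; the fingertips stand 22 mm ahead of it and the grasp point (between the pads) lies 3 mm ahead of it (manip.tcp_to_tips is the distance from the TCP to the fingertips, in mm); z points along the fingers, y is the direction in which the jaws open and shut (so a half turn about z gives the same grasp; the last joint's range is limited). The gripper opens to 94 mm and grips with 3 to 60 N. Pads are 16 mm wide; open, the fingers measure 119 mm over their backs; the gripper's body (75 mm by 177 mm) begins 78 mm behind the grasp point.
Start: joints at [1.167, 0.3, 1.521, -0, 1.321, -0.067], TCP at [181.755, 519.09, 227.446] pointing down, gripper open.
Joint ranges: [-3.03, 3.03], [-0.79, 2.21], [0.23, 2.52], [-1.04, 4.18], [0, 3.07], [-2.55, 2.55]. Speed limits (rad/s): [2.22, 2.22, 2.57, 3.14, 3.14, 3.14].

### API

Orientations are given as [roll, pitch, yaw] about the fixed x, y, z axes, in that order (R = Rz(yaw) Ry(pitch) Rx(roll)).
In Python, from cell import manip, vision, workorder gives the robot as it stands.
- The arm moves only by the tool carry_out, never from a script. Its argument "deltas" is a list of rows, each a list of 3 entries, a list of its own where there are three numbers: the shift along the tool's x, y, z in cm, then the turn about the tool's z in degrees, then the opening, from 0 (shut) to 1 (fully open). A call has 1 to 20 rows; each row shifts and turns the commanded pose from where the row before left it, along the tool's axes as they then stand; what a row does not reach is not made up. A row lasts 1/12 s, in which the tool goes at most 41.7 mm and 7.16 degrees, less where a joint would pass 70% of its speed; a pose out of reach is approached as far as the arm can. A call with a gripper value outside its range is refused whole. The fingers move at their own pace and stop on an object; "grip_force" is the grip in N (left out, the last holds). Time passes only in rows, so rows that do not move let the fingers close. It gives the time, the measured TCP pose, the force and the opening at its end, in the units of the state.
- manip.read_state(): the state, without advancing time (a new reading comes with each control period).
- vision.camera(name): name is "side" or "top"; returns (picture, depth): 480x640x3 uint8, red, green, blue; 480x640 float32, mm along the optical axis (not along the pixel's ray), 0 where there is no reading.
- vision.calibration(name): a dict with "mtx" (3x3 intrinsics, pixels), "eye" and "orientation" of the camera in the world. Camera axes: x right, y down, z forward; pixel columns grow to the right and rows downward; lengths in mm; the calibration is good to about 2 mm. A picture is of the moment at which its call begins. calibration takes no time and is no camera call.
- workorder.sign_off(): hands the job in, once; it reports no verdict.
The state is a dict: "clock": time; "joints": joint angles; "qd": joint speeds; "effort": joint torques, N m; "eef_pos": TCP position; "eef_rot": TCP orientation; "wrist_force": force on the tool from outside, world axes, zero at the start; "moment": the same for the moment, N m; "finger_gap": finger opening in mm.
Only numpy, scipy, OpenCV 4.12 (cv2) and the standard library are available. Lean on these libraries where they do the work, as an engineer would, in place of code of your own. Each camera call takes 0.05 s, during which the arm holds its last target.

## Working session

There is one attempt and no reset: what is moved stays moved. The work goes in short steps, Python scripts to look and compute and a tool call to move; the robot and the scene stay as the last step left them, time stands still between calls to the robot, and variables do not carry over. Pictures are saved under pics/ and viewed, and the job is handed in when it is done.

Besides the shell and the picture viewer there is one more tool, called after ">>>" as name(argument=value, ...) on one line, values as JSON. carry_out: Moves the arm, as the interface text tells. Its arguments: {"type":"object","properties":{"deltas":{"type":"array","items":{"type":"array"}},"grip_force":{"type":"number"}},"required":["deltas"]}

```bash
mkdir -p pics; ls
cat > h.py <<'E'
import numpy as np, cv2
from cell import manip, vision, workorder
def save(n):
    im,d=vision.camera(n); 
    return im,d
E
python3 - <<'E'
from h import *
for n in("side","top"):
    im,d=vision.camera(n); cv2.imwrite(f"pics/{n}0.png",im[...,::-1]); np.savez(f"pics/{n}0.npz",im=im,d=d)
    print(n,vision.calibration(n))
print(manip.read_state(), manip.tcp_to_tips)
E
```

```text
pics
side {'mtx': array([[484.49563701,   0.        , 327.42279766],
       [  0.        , 484.49563701, 239.0730616 ],
       [  0.        ,   0.        ,   1.        ]]), 'eye': array([ 251.26697559, -563.5646999 , 1053.16553861]), 'orientation': array([-2.48432953e+00,  1.32241122e-03, -4.04919415e-01])}
top {'mtx': array([[553.23498704,   0.        , 320.41088807],
       [  0.        , 553.23498704, 238.92571038],
       [  0.        ,   0.        ,   1.        ]]), 'eye': array([ 456.68027243,   98.13546082, 1252.68928463]), 'orientation': array([-3.0525473 ,  0.01977871, -1.57792972])}
{'clock': 0.1, 'joints': array([ 1.16736377e+00,  3.00410106e-01,  1.52149402e+00, -1.41763837e-05,
        1.32073249e+00, -6.65614824e-02]), 'qd': array([-0.00094673, -0.00086121,  0.00044229, -0.00036301, -0.00071508,
       -0.00013989]), 'effort': array([ 2.08671430e-03, -5.32648766e+01, -3.53277862e+01,  7.09647755e-02,
        2.35229154e-02, -9.40340601e-05]), 'eef_pos': array([181.69733978, 518.89623409, 226.95661113]), 'eef_rot': array([-3.14055009e+00, -5.57351385e-05,  2.80472507e+00]), 'wrist_force': array([ 0.03977179,  0.17251227, -0.01800056]), 'moment': array([-0.044324  ,  0.05346237,  0.08189137]), 'finger_gap': 93.83902047065108} 22.0
```

View pics/top0.png

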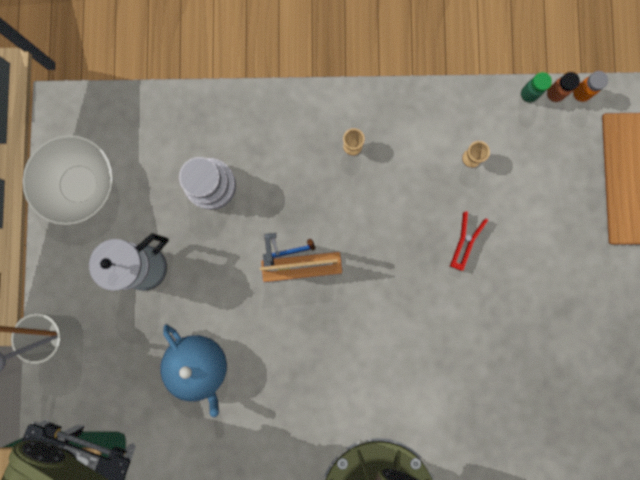

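View pics/side0.png

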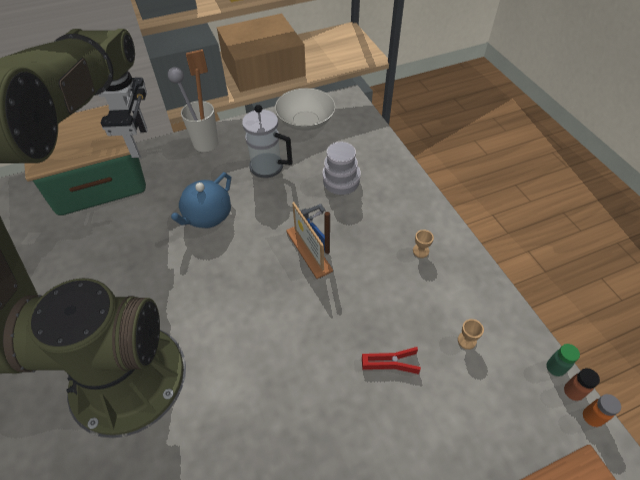

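Top view: the stand is at about (302,266) with its dowel at (311,244), and the red clip hub is at (468,238) with the jaws pointing down-left. The egg cups are at (353,142) and (476,154). I'll measure these next.

```bash
cat >> h.py <<'E'
from scipy.spatial.transform import Rotation as Ro
C={n:vision.calibration(n) for n in("side","top")}
def RM(n): return Ro.from_euler('xyz',C[n]['orientation']).as_matrix()
def ray(n,uv):
    uv=np.atleast_2d(uv).astype(float); K=C[n]['mtx']
    p=np.c_[(uv[:,0]-K[0,2])/K[0,0],(uv[:,1]-K[1,2])/K[1,1],np.ones(len(uv))]
    return p@RM(n).T
def onz(n,uv,z):
    r=ray(n,uv); e=C[n]['eye']; return e+r*((z-e[2])/r[:,2])[:,None]
def cloud(n,d):
    v,u=np.mgrid[:480,:640]; r=ray(n,np.c_[u.ravel(),v.ravel()]); return (C[n]['eye']+r*d.reshape(-1,1)).reshape(480,640,3)
def proj(n,P):
    p=(np.atleast_2d(P)-C[n]['eye'])@RM(n); q=p@C[n]['mtx'].T; return q[:,:2]/q[:,2:]
def grab(tag):
    o={}
    for n in("side","top"):
        im,d=vision.camera(n); o[n]=(im,d); cv2.imwrite(f"pics/{n}{tag}.png",im[...,::-1]); np.savez(f"pics/{n}{tag}.npz",im=im,d=d)
    return o
E
python3 - <<'E'
from h import *
def ld(n): f=np.load(f"pics/{n}0.npz"); return f['im'],f['d']
for n in("top","side"):
    im,d=ld(n); X=cloud(n,d); hsv=cv2.cvtColor(im,cv2.COLOR_RGB2HSV)
    print(n,"table z",np.median(X[300:330,420:440,2]) )
    red=((hsv[...,0]<5)|(hsv[...,0]>175))&(hsv[...,1]>190)&(hsv[...,2]>90)
    nl,lab,st,ce=cv2.connectedComponentsWithStats(red.astype(np.uint8))
    for i in range(1,nl):
        if st[i,4]>30:
            m=lab==i; print(i,st[i],ce[i],"z",np.percentile(X[m][:,2],[5,50,95]))
    crop={"top":(200,290,230,350,6),"side":(190,290,270,360,6)}[n]
    a=im[crop[0]:crop[1],crop[2]:crop[3]]; cv2.imwrite(f"pics/st_{n}.png",cv2.resize(a,None,fx=6,fy=6,interpolation=cv2.INTER_NEAREST)[...,::-1])
    crop={"top":(195,285,430,510,6),"side":(330,390,340,440,6)}[n]
    a=im[crop[0]:crop[1],crop[2]:crop[3]]; cv2.imwrite(f"pics/cl_{n}.png",cv2.resize(a,None,fx=6,fy=6,interpolation=cv2.INTER_NEAREST)[...,::-1])
E
```

```text
top table z 1.5130981929511336
1 [451 213  35  57 320] [464.265625 244.259375] z [21.46463874 27.26353669 30.38241682]
side table z 0.09574286479642069
```

View pics/st_top.png

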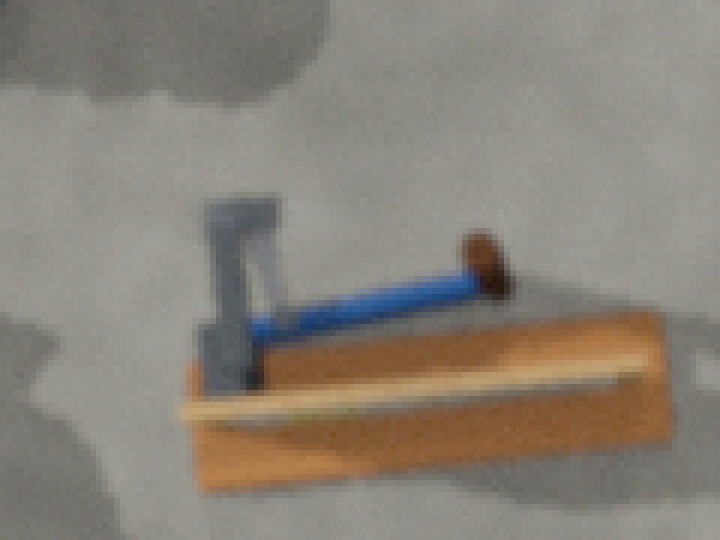

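View pics/st_side.png

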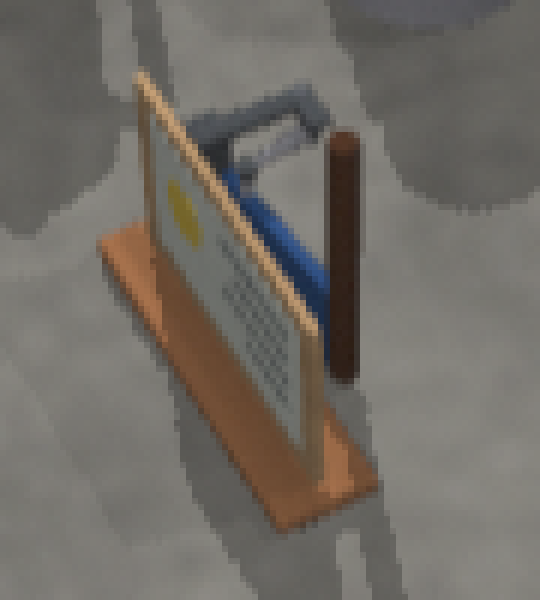

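View pics/cl_top.png

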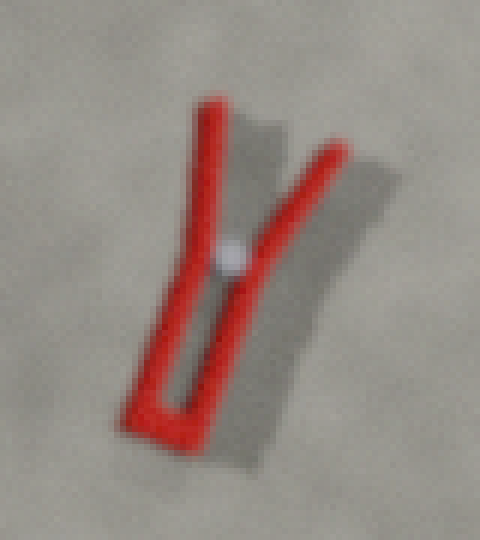

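View pics/cl_side.png

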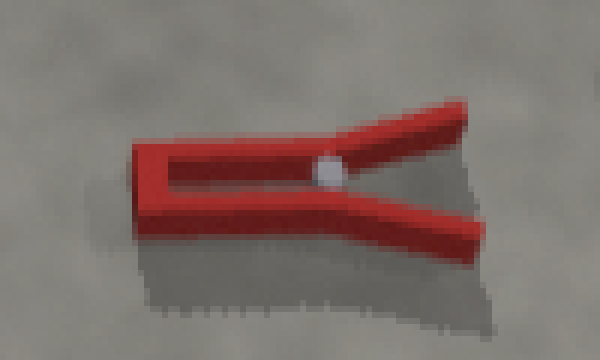

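Run:
```python
from h import *
np.set_printoptions(precision=1,suppress=True)
t=lambda a:np.array(a)/6+[230,200]-.4
s=lambda a:np.array(a)/6+[270,190]-.4
print("foot top TR,BR,BL,TL",onz("top",t([[662,312],[675,440],[203,490],[190,362]]),12))
print("foot side near,right,left",onz("side",s([[283,525],[378,483],[100,243]]),12))
print("board top L,R top",onz("top",t([[183,412],[655,362]]),120))
print("board side L,R",onz("side",s([[142,78],[318,325]]),120))
print("dowel top",onz("top",t([[482,243]]),165),"side",onz("side",s([[345,140]]),165))
tc=lambda a:np.array(a)/6+[430,195]-.4
sc=lambda a:np.array(a)/6+[340,330]-.4
print("clip top z26: hub,jawL,jawR,handL,handR",onz("top",tc([[231,258],[122,428],[200,450],[212,100],[340,145]]),26))
print("clip side: hub, jaw far, jaw near, handle far, near",onz("side",sc([[328,170],[135,145],[137,212],[462,103],[480,227]]),26))
f=np.load("pics/top0.npz");im=f['im']; hsv=cv2.cvtColor(im,cv2.COLOR_RGB2HSV)
print(hsv[232:245,305:316].tolist()[4])
# bystanders
for n,p,z in(("cupA",(353,136),65),("cupB",(477,148),65),("tin",(200,178),120),("press",(120,265),227),("teapot",(185,373),130)): print(n,onz("top",[p],z))
```

```text
foot top TR,BR,BL,TL [[538.7  78.2  12. ]
 [490.8  73.9  12. ]
 [473.5 250.3  12. ]
 [521.4 255.3  12. ]]
foot side near,right,left [[493.   73.3  12. ]
 [538.9  77.   12. ]
 [474.7 249.   12. ]]
board top L,R top [[498.7 243.9 120. ]
 [514.5  82.5 120. ]]
board side L,R [[499.7 243.1 120. ]
 [517.5  90.3 120. ]]
dowel top [[551.8 139.7 165. ]] side [[550.9 140.5 165. ]]
clip top z26: hub,jawL,jawR,handL,handR [[ 566.4 -205.6   26. ]
 [ 504.  -163.8   26. ]
 [ 495.7 -192.1   26. ]
 [ 625.3 -200.4   26. ]
 [ 608.1 -247.1   26. ]]
clip side: hub, jaw far, jaw near, handle far, near [[ 567.4 -204.5   26. ]
 [ 505.2 -166.9   26. ]
 [ 494.3 -191.2   26. ]
 [ 627.1 -200.6   26. ]
 [ 608.6 -246.6   26. ]]
[[26, 14, 151], [33, 17, 154], [23, 15, 155], [26, 13, 154], [30, 13, 152], [23, 15, 153], [19, 18, 158], [27, 17, 154], [26, 13, 157], [25, 10, 154], [27, 15, 155]]
cupA [[788.5  47.9  65. ]]
cupB [[ 758.5 -221.3   65. ]]
tin [[687.8 370.1 120. ]]
press [[502.9 492.4 227. ]]
teapot [[289.7 393.  130. ]]
```

>>> carry_out(deltas=[[[-1.2,-0.6,0],0,1],[[-2.5,-1.24,0],0,1],[[-2.5,-1.24,0],0,1],[[-2.5,-1.24,0],0,1],[[-2.5,-1.24,0],0,1],[[-2.5,-1.24,0],0,1],[[-2.5,-1.24,0],0,0.6],[[-2.5,-1.24,0],0,0.6],[[-2.5,-1.24,0],0,0.6],[[-2.5,-1.24,0],0,0.6],[[-2.5,-1.24,0],0,0.6],[[-2.5,-1.24,0],0,0.6],[[-2.5,-1.24,0],0,0.6],[[-2.5,-1.24,0],0,0.6],[[-2.5,-1.24,0],0,0.6],[[-2.5,-1.24,0],0,0.6],[[-2.5,-1.24,0],0,0.6],[[-2.5,-1.24,0],0,0.6],[[-2.5,-1.24,0],0,0.6],[[-1.2,-0.6,0],0,0.6]])

```text
clock: 1.77
eef_pos: [552.7, 137.6, 227.1]
eef_rot: [-3.141, -0.0, 2.803]
wrist_force: [-0.3, -0.9, 0.4]
finger_gap: 56.1
```

>>> carry_out(deltas=[[[0,0,0],5,0.6],[[0,0,0],6,0.6],[[0,0,0],6,0.6],[[0,0,0],6,0.6],[[0,0,0],6,0.6],[[0,0,0],6,0.6],[[0,0,0],6,0.6],[[0,0,0],6,0.6],[[0,0,0],5.5,0.6],[[0,0,0],5,0.6],[[0,0,0],0,0.6],[[0,0,0],0,0.6]])

```text
clock: 2.77
eef_pos: [551.1, 140.3, 227.4]
eef_rot: [-3.141, -0.0, 1.804]
wrist_force: [0.3, 0.4, 0.9]
finger_gap: 56.3
```

>>> carry_out(deltas=[[[0,0,0.5],0,0.6],[[0,0,1],0,0.6],[[0,0,1],0,0.6],[[0,0,1],0,0.6],[[0,0,1],0,0.6],[[0,0,1],0,0.6],[[0,0,1],0,0.6],[[0,0,0.6],0,0.6],[[0,0,0.4],0,0.6],[[0,0,0],0,0.6],[[0,0,0],0,0],[[0,0,0],0,0],[[0,0,0],0,0],[[0,0,0],0,0],[[0,0,0],0,0],[[0,0,0],0,0],[[0,0,0],0,0],[[0,0,0],0,0]], grip_force=15)

```text
clock: 4.27
eef_pos: [551.4, 140.4, 152.5]
eef_rot: [3.142, 0.0, 1.801]
wrist_force: [0.5, -0.2, 1.4]
finger_gap: 13.8
```

Run:
```python
from h import *
np.set_printoptions(precision=1,suppress=True)
f=np.load("pics/top0.npz");X=cloud("top",f['d'])
print("bracket",X[234:240,264:277,2].astype(int)); print(X[236,270],X[255,267])
s=manip.read_state(); print(s['eef_pos'],s['wrist_force'],s['finger_gap'])
grab("1")
```

```text
bracket [[89 92 83 91 89 88 90 88 91 87 87 86 88]
 [90 89 88 90 85 90 90 88 92 88 92 91 89]
 [87 92 89 87 86 89 88 89 87 87 88 85 85]
 [ 0 84 85 86 90 87 91 90 84 91 90 85 81]
 [-3 90 88 87 86 90  1 75 78 79 79  1  2]
 [ 2 91 89 91 88 91 88 74 79 81 80 73  2]]
[568.  227.2  88.3] [527.5 233.1  91.9]
[551.4 140.4 152.5] [ 0.5 -0.2  1.4] 13.831136097942828
```

View pics/side1.png

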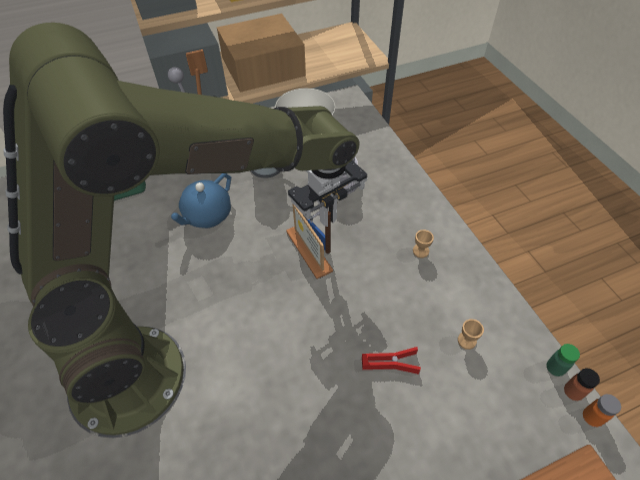

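The dowel is gripped at 13.8 mm, near pixel (328,215), and the bracket top is only about 90 mm high, so the path is clear. Next I swing the leg along its arc.

>>> carry_out(deltas=[[[0.02,0.5,0],-3,0],[[0.03,0.83,0],-5,0],[[0.03,0.83,0],-5,0],[[0.04,0.83,0],-5,0],[[0.04,0.83,0],-5,0],[[0.04,0.83,0],-5,0],[[0.04,0.83,0],-5,0],[[0.04,0.83,0],-5,0],[[0.04,0.83,0],-5,0],[[0.04,0.83,0],-5,0],[[0.04,0.83,0],-5,0],[[0.04,0.83,0],-5,0],[[0.04,0.83,0],-5,0],[[0.04,0.83,0],-5,0],[[0.04,0.83,0],-5,0],[[0.04,0.83,0],-5,0],[[0.02,0.6,0],-4,0],[[0,0,0],0,0],[[0,0,0],0,0]])

```text
clock: 5.95
eef_pos: [624.8, 242.4, 152.7]
eef_rot: [3.14, 0.002, -3.05]
wrist_force: [5.6, 4.7, -0.7]
finger_gap: 13.5
```

Run:
```python
from h import *
s=manip.read_state(); p=s['eef_pos']; print(p,s['wrist_force'],s['finger_gap'])
d=p[:2]-[529.7,232]; print(np.hypot(*d), np.arctan2(d[1],d[0])+1.4735)
```

```text
[624.81125859 242.40120558 152.70613374] [ 5.64676315  4.73300079 -0.69032943] 13.464616280803712
95.6782973724694 1.5824254547096508
```

>>> carry_out(deltas=[[[0,0,0],0,0.5],[[0,0,0],0,0.5],[[0,0,0],0,0.5],[[0,0,0],0,0.5],[[0,0,-1],0,0.6],[[0,0,-2],0,0.6],[[0,0,-2],0,0.6],[[0,0,-2],0,0.6],[[0,0,-2],0,0.6],[[0,0,0],0,0.6]])

```text
clock: 6.78
eef_pos: [625.1, 241.6, 247.8]
eef_rot: [3.14, 0.007, -3.051]
wrist_force: [0.8, -0.2, 0.8]
finger_gap: 56.2
```

Run:
```python
from h import *
s=manip.read_state(); print(s['eef_pos'],s['eef_rot'],s['wrist_force'],s['finger_gap'],s['joints'])
grab("2")
```

```text
[625.11332744 241.60032159 247.83567782] [ 3.14014992  0.00655659 -3.05089494] [ 0.78134744 -0.20571496  0.80074749] 56.22802579532237 [ 3.14183808e-01  5.61894467e-01  1.10514489e+00 -4.65168449e-05
  1.46784002e+00 -1.34731034e+00]
```

View pics/side2.png

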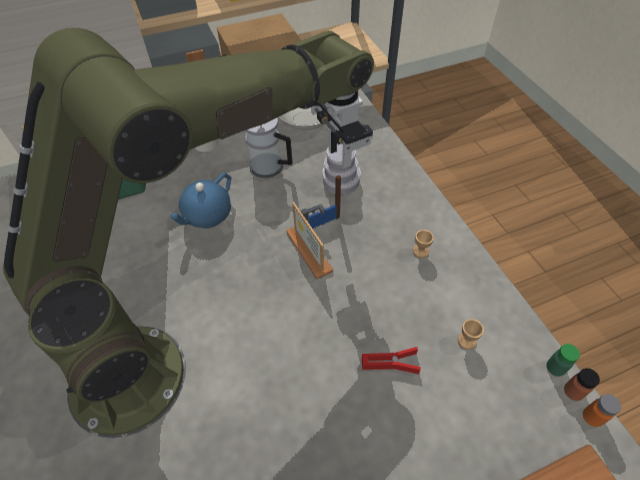

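The leg is out at its stop, with the dowel at (338,185), and the tins are undisturbed. Next I go to the clip.

>>> carry_out(deltas=[[[0.2,-1.2,0],0,0.8],[[0.35,-2.4,0],0,0.8],[[0.35,-2.4,0],0,0.8],[[0.35,-2.4,0],0,1],[[0.35,-2.4,0],0,1],[[0.35,-2.4,0],0,1],[[0.35,-2.4,0],0,1],[[0.35,-2.4,0],0,1],[[0.35,-2.4,0],0,1],[[0.35,-2.4,0],0,1],[[0.35,-2.4,0],0,1],[[0.35,-2.4,0],0,1],[[0.35,-2.4,0],0,1],[[0.35,-2.4,0],0,1],[[0.35,-2.4,0],0,1],[[0.35,-2.4,0],0,1],[[0.35,-2.4,0],0,1],[[0.35,-2.4,0],0,1],[[0.35,-2.4,0],0,1],[[0.22,-1.1,0],0,1]])

```text
clock: 8.55
eef_pos: [597.2, -220.8, 241.0]
eef_rot: [3.141, -0.002, -3.053]
wrist_force: [-0.2, -0.2, -0.2]
finger_gap: 94.1
```

>>> carry_out(deltas=[[[0,0,1],3,1],[[0,0,2],6,1],[[0,0,2.5],6,1],[[0,0,2.5],6,1],[[0,0,2.5],5.8,1],[[0,0,2.5],0,1],[[0,0,2],0,1],[[0,0,1.5],0,1],[[0,0,0.8],0,1],[[0,0,0],0,1],[[0,0,0],0,1]])

```text
clock: 9.47
eef_pos: [598.4, -217.8, 69.6]
eef_rot: [3.142, -0.0, 2.765]
wrist_force: [0.5, -0.6, -0.7]
finger_gap: 93.7
```

Run:
```python
from h import *
s=manip.read_state(); print(s['eef_pos'],s['eef_rot'],s['finger_gap'],s['joints'])
im,d=vision.camera("side"); cv2.imwrite("pics/s3.png",cv2.resize(im[250:430,290:530],None,fx=3,fy=3)[...,::-1])
print(proj("side",[[599.4,-217.9,26]]))
```

```text
[ 598.40844191 -217.79351822   69.64360407] [ 3.14159110e+00 -2.87693426e-04  2.76470781e+00] 93.6973480808266 [-4.06555017e-01  6.49189931e-01  1.39607116e+00 -7.84324266e-06
  1.09661917e+00 -1.60046292e+00]
[[409.66152262 357.79216963]]
```

View pics/s3.png

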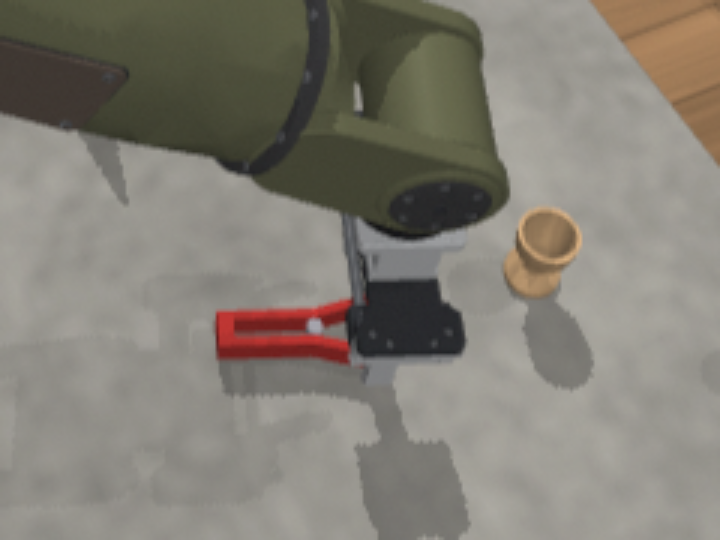

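The gripper is straight over the handles (crop: hub at (315,326), gripper body right behind it). I descend and squeeze.

>>> carry_out(deltas=[[[0,0,0.7],0,1],[[0,0,0.9],0,1],[[0,0,0.9],0,1],[[0,0,0.9],0,1],[[0,0,0.6],0,1],[[0,0,0.4],0,1],[[0,0,0],0,1],[[0,0,0],0,1],[[0,0,0],0,0.5],[[0,0,0],0,0],[[0,0,0],0,0],[[0,0,0],0,0],[[0,0,0],0,0],[[0,0,0],0,0],[[0,0,0],0,0],[[0,0,0],0,0],[[0,0,0],0,0],[[0,0,0],0,0],[[0,0,0],0,0],[[0,0,0],0,0]], grip_force=25)

```text
clock: 11.18
eef_pos: [598.6, -217.8, 25.5]
eef_rot: [3.142, 0.0, 2.765]
wrist_force: [0.1, 0.8, -0.2]
finger_gap: 26.5
```

Run:
```python
from h import *
s=manip.read_state(); print(s['eef_pos'],s['eef_rot'],s['finger_gap'],s['wrist_force'])
im,d=vision.camera("side"); cv2.imwrite("pics/s4.png",cv2.resize(im[250:430,290:530],None,fx=3,fy=3)[...,::-1])
```

```text
[ 598.59957721 -217.83661844   25.52568186] [3.14156627e+00 1.66713604e-04 2.76469479e+00] 26.52399469771797 [ 0.09127307  0.84649362 -0.17322471]
```

View pics/s4.png

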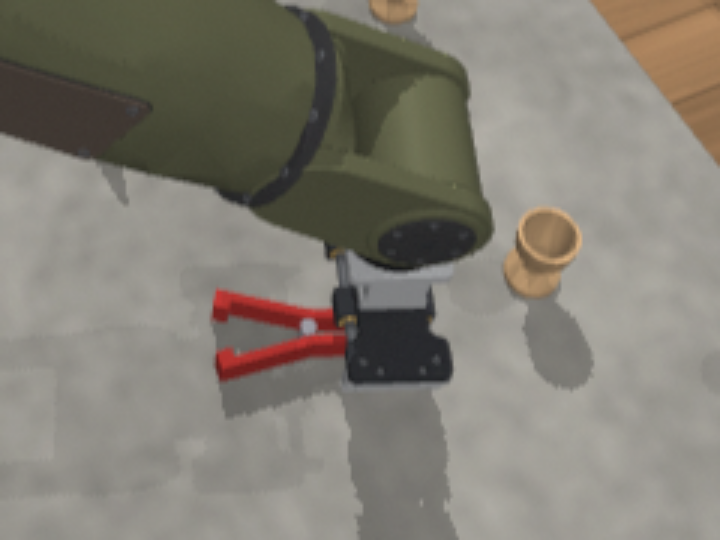

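The jaws are wide open (tips at crop (220,305) and (225,365)), and the 26.5 mm gap means the handles are at their stop. I lift, move to a standoff and turn.

>>> carry_out(deltas=[[[0,0,-0.3],0,0],[[0,0,-0.8],0,0],[[0,0,-0.8],0,0],[[0,0,-0.8],0,0],[[0,0,-0.8],0,0],[[0,0,-0.8],0,0],[[0,0,-0.7],0,0],[[0,0,-0.3],0,0],[[0,0,0],0,0],[[0,0,0],0,0],[[0,0,0],0,0],[[0,0,0],0,0]])

```text
clock: 12.23
eef_pos: [598.3, -217.7, 77.9]
eef_rot: [3.142, -0.001, 2.765]
wrist_force: [0.2, 0.2, -0.2]
finger_gap: 26.4
```

>>> carry_out(deltas=[[[0.51,0.44,0],0,0],[[1.2,1.04,0],0,0],[[1.2,1.04,0],0,0],[[1.2,1.04,0],0,0],[[1.2,1.04,0],0,0],[[1.2,1.04,0],0,0],[[1.2,1.04,0],0,0],[[1.2,1.04,0],0,0],[[1.2,1.04,0],0,0],[[1.0,0.88,0],0,0],[[0,0,0],0,0]])

```text
clock: 13.15
eef_pos: [529.7, -85.4, 78.3]
eef_rot: [3.142, -0.001, 2.766]
wrist_force: [0.4, -0.6, -1.3]
finger_gap: 26.6
```

>>> carry_out(deltas=[[[0,0,0],3,0],[[0,0,0],4,0],[[0,0,0],4,0],[[0,0,0],4,0],[[0,0,0],4,0],[[0,0,0],4,0],[[0,0,0],4,0],[[0,0,0],4,0],[[0,0,0],4,0],[[0,0,0],4,0],[[0,0,0],4,0],[[0,0,0],4,0],[[0,0,0],4,0],[[0,0,0],4,0],[[0,0,0],4,0],[[0,0,0],3.9,0],[[0,0,0],0,0],[[0,0,0],0,0],[[0,0,0],0,0]])

```text
clock: 14.73
eef_pos: [530.8, -87.5, 78.4]
eef_rot: [-3.142, 0.0, 1.669]
wrist_force: [0.6, 0.7, -1.2]
finger_gap: 26.6
```

Run:
```python
from h import *
s=manip.read_state(); print(s['eef_pos'],s['eef_rot'],s['finger_gap'],s['wrist_force'],s['joints'])
o=grab("5")
cv2.imwrite("pics/s5.png",cv2.resize(o["side"][0][180:380,250:470],None,fx=3,fy=3,interpolation=0)[...,::-1])
cv2.imwrite("pics/t5.png",cv2.resize(o["top"][0][200:300,250:450],None,fx=4,fy=4,interpolation=0)[...,::-1])
```

```text
[530.75088916 -87.49108811  78.38999792] [-3.14154147e+00  1.34200217e-05  1.66895261e+00] 26.58984763998581 [ 0.62320661  0.70171891 -1.15258171] [-2.31454427e-01  4.45553497e-01  1.69818470e+00 -3.48266750e-05
  9.97898542e-01 -3.29591833e-01]
```

View pics/s5.png

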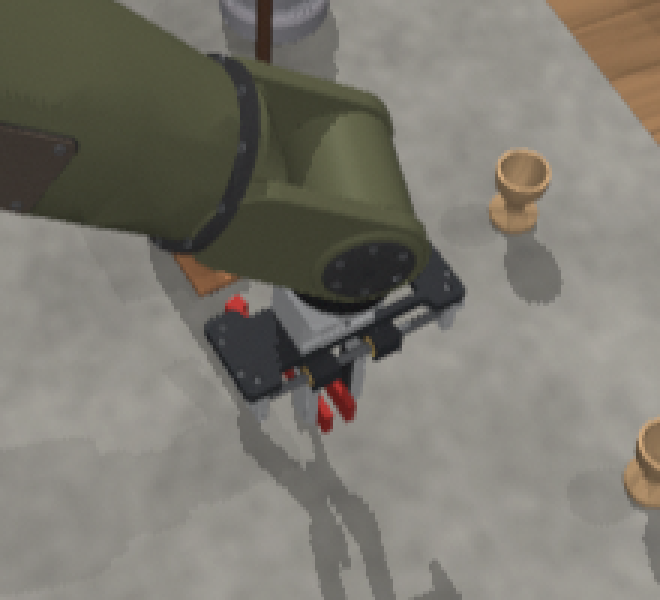

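View pics/t5.png

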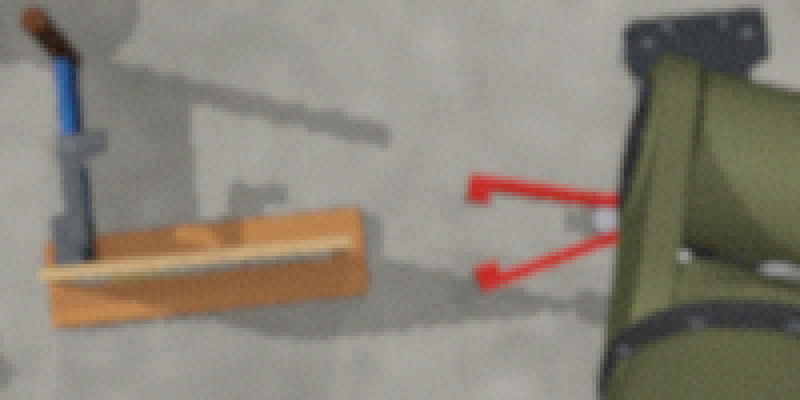

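Run:
```python
from h import *
np.set_printoptions(precision=1,suppress=True)
P=onz("top",np.array([[470,177],[482,291],[492,201],[497,263],[603,218]])/4+[250,200]-.4,79); print(P)
X=cloud("top",np.load("pics/top5.npz")['d']); 
for u,v in((470,187),(487,278),(560,192),(560,253)):print(X[200+v//4,250+u//4])
c=np.array([506.1,164.4]);x=np.array([.9953,.0972]);y=np.array([-.0972,.9953])
for p in P: print("stand frame",(p[:2]-c)@x,(p[:2]-c)@y)
```

```text
[[550.3  21.4  79. ]
 [489.7  16.   79. ]
 [537.4  10.   79. ]
 [504.5   7.8  79. ]
 [527.9 -48.6  79. ]]
[545.9  21.6  76.4]
[496.7  14.2  81.4]
[540.8 -26.7  81.2]
[509.1 -26.1  81.4]
stand frame 30.0604093118501 -146.57651050569737
stand frame -30.70899727388606 -146.1193330027315
stand frame 16.12919957579738 -156.7409400987943
stand frame -16.832845800202023 -155.66412478805637
stand frame 0.9569893001328077 -214.10424469028138
```

The top view shows the jaws open symmetrically about the board plane (lateral offset below 1 mm), aligned within about 0.01 rad and about 98 mm short. I advance straight.

>>> carry_out(deltas=[[[0.3,0,0],0,0],[[0.7,0,0],0,0],[[0.7,0,0],0,0],[[0.7,0,0],0,0],[[0.7,0,0],0,0],[[0.7,0,0],0,0],[[0.7,0,0],0,0],[[0.7,0,0],0,0],[[0.7,0,0],0,0],[[0.7,0,0],0,0],[[0.7,0,0],0,0],[[0.7,0,0],0,0],[[0.7,0,0],0,0],[[0.6,0,0],0,0],[[0.3,0,0],0,0],[[0.2,0,0],0,0],[[0,0,0],0,0],[[0,0,0],0,0],[[0,0,0],0,0],[[0,0,0],0,0]])

```text
clock: 16.5
eef_pos: [521.3, 10.0, 78.5]
eef_rot: [3.142, 0.0, 1.666]
wrist_force: [0.3, 0.1, -0.8]
finger_gap: 26.5
```

Run:
```python
from h import *
s=manip.read_state(); print(s['eef_pos'],s['eef_rot'],s['finger_gap'],s['wrist_force'])
o=grab("6")
cv2.imwrite("pics/t6.png",cv2.resize(o["top"][0][200:300,250:400],None,fx=5,fy=5,interpolation=0)[...,::-1])
```

```text
[521.34678848   9.99033297  78.46502354] [3.14154870e+00 2.99504926e-05 1.66647229e+00] 26.47358186504647 [ 0.28667332  0.06305849 -0.77016336]
```

View pics/t6.png

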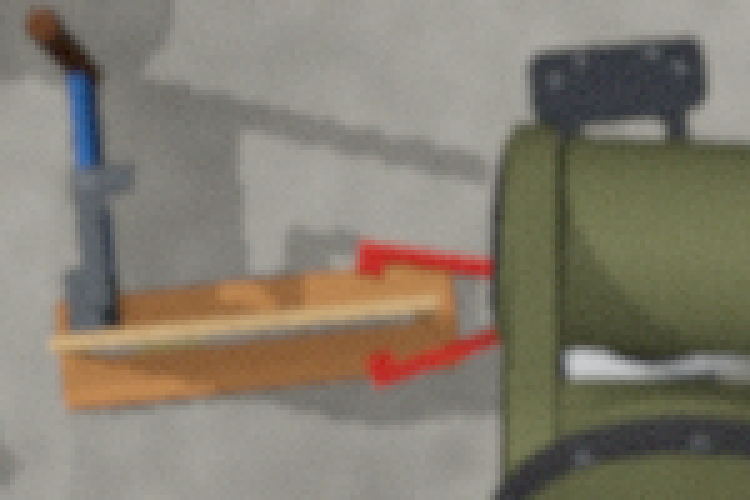

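View pics/side6.png

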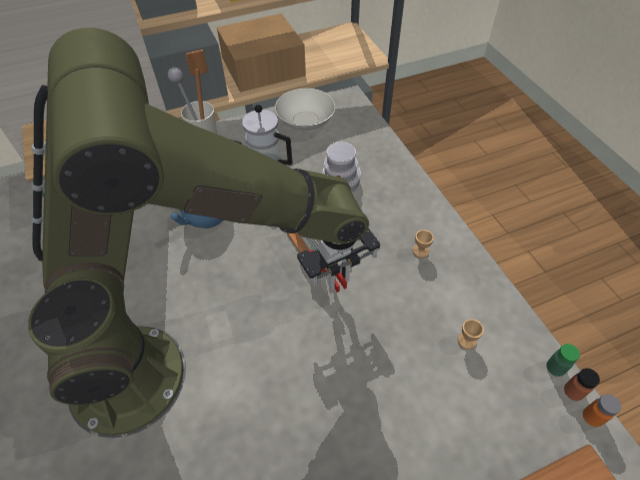

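View pics/top6.png

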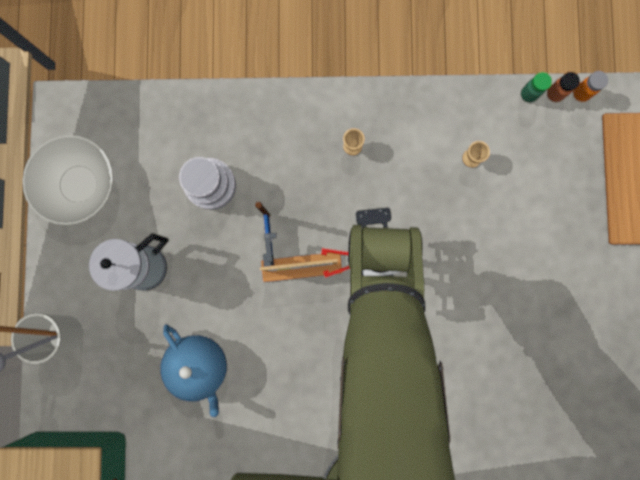

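Run:
```python
from h import *
np.set_printoptions(precision=1,suppress=True)
P=onz("top",np.array([[360,242],[376,386]])/5+[250,200]-.4,79)
c=np.array([506.1,164.4]);x=np.array([.9953,.0972]);y=np.array([-.0972,.9953])
for p in P: print("tips, stand frame",(p[:2]-c)@x,(p[:2]-c)@y)
print(workorder.sign_off())
```

```text
tips, stand frame 31.491900699977858 -49.48408030737313
tips, stand frame -30.017068931581694 -49.835255209373514
the job is handed in; nothing more can be done
None
```

I swung the blue leg out to its end stop and squeezed the red clip fully open. The arm is now holding the clip around the board's free edge, and I have handed the job in. No verdict was reported.

- **Leg:** The dowel position at the end of the swing worked out to about 1.58 rad, against the stop at 1.57. The later pictures show the leg still standing out.
- **Clip opening:** The fingers hold the handles at 26.5 mm with a grip force set to 25 N, so they are at the hard stop.
- **Clip position:** The last picture puts the jaw tips at +31.5 and −30.0 mm either side of the board plane, so the clip is centred within about 1 mm. It is in line within about 0.01 rad.
- **Edge in the jaws:** From the arm's position, the board edge is about 40 mm ahead of the clip's hinge. The clip's mid height is about 66 mm above the counter, halfway up the board.
- **Contact:** The wrist force is under 1 N, so there is no sign of the clip touching the board.
- **Other items:** By eye, the tins, teapot, coffee press and egg cups stand where they started; I did not measure them again.

No check failed. One disagreed: before the final approach, my camera reading of the clip's hub, which was half hidden, was about 4 mm off the arm-based estimate. That is well within the 10–60 mm allowed.

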